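# Put away the electrotherapy accessories after a session

### The arm

A 7-joint arm with a two-finger parallel gripper is mounted at the origin on the work surface. World frame = base frame: x ahead of the robot, y to its left, z up, the work surface at z = 0. Lengths are in m, angles in rad, forces in N, time in s.
With the tool pointing down it reaches from about 0.4 to 0.875 m from the base axis. Payload 19.3 kg.
Tool frame: the origin (TCP) lies midway between the tips of the shut fingers; the grasp point (between the pads) lies 19 mm behind it; z points along the fingers, y is the line along which they close (so a half turn about z gives the same grasp; the last joint's range is limited). The gripper opens to 85 mm and grips with 20 to 120 N. Pads are 22 mm wide; open, the fingers measure 114 mm over their backs; the gripper's body (76 mm by 85 mm) begins 54 mm behind the grasp point. The pads swing forward as they close: fully open they stand 13 mm farther back than shut.
Start: joints at [1.051, 0.521, -0.036, 1.599, 0.021, 1.021, -0.113], TCP at [0.272, -0.563, 0.231] pointing down, gripper open.
Joint ranges: [-2.91, 2.91], [-0.3, 2.13], [-1.5, 1.42], [0.17, 2.43], [-1.26, 4.41], [0.16, 1.93], [-2.52, 2.52]. Speed limits (rad/s): [1.89, 1.89, 2.39, 2.39, 3.01, 3.01, 3.01].

### API

Orientations are given as [roll, pitch, yaw] about the fixed x, y, z axes, in that order (R = Rz(yaw) Ry(pitch) Rx(roll)).
In Python, from workcell import * gives the robot as it stands. The module is installed in compiled form; this text tells all that it offers.
- The arm moves only by the tool play_rows, never from a script. Its argument "deltas" is a list of rows, each a list of 7 numbers: the shift along the tool's x, y, z in units of 500 mm (1.0 is 500 mm), then the turn, a rotation vector about the tool's x, y, z in units of 120 degrees (1.0 is 120 degrees), then the closure, from 0 (fully open) to 1 (shut). A call has 1 to 10 rows; each row is the pose to reach, as a shift and turn from the pose commanded when the call began, along the tool's axes at that moment; what a row does not reach only later rows make up. A row lasts 1/10 s, in which the tool goes at most 50 mm and 8.59 degrees, less where a joint would pass 70% of its speed; a pose out of reach is approached as far as the arm can. A call with a number of a shift or a turn outside -1 to 1 is refused whole. A call with a gripper value outside its range is refused whole. The fingers move at their own pace and stop on an object; "newtons" is the grip in N (left out, the last holds). Time passes only in rows, so rows that repeat a pose let the fingers close. It gives the time, the measured TCP pose, the force, the opening and the grip force at its end, in the units of the state.
- observe(): the state, without advancing time (a new reading comes with each control period).
- grab_frame(name): name is "scene" or "top"; returns the picture (480x640x3 uint8, red, green, blue); there is no depth.
- get_calibration(name): a dict with "fovy" (degrees; the focal length in pixels is half the picture's height over the tangent of half this angle, whatever the lens; pixels are square), "cx", "cy" (the principal point, pixels), "k1" (the pictures are not rectified: a ray, as slopes to the right and down, at radius r is drawn at 1 + k1 r^2 times it, then the intrinsics apply), "xyz" and "rotation" of the camera in the world. Camera axes: x right, y down, z forward; pixel columns grow to the right and rows downward; lengths in m; the calibration is good to about 2 mm. A picture is of the moment at which its call begins. get_calibration takes no time and is no camera call.
- job_done(): hands the job in; it is judged then, once.
The state is a dict: "clock": time; "qpos": joint angles; "qd": joint speeds; "joint_efforts": joint torques, N m; "position": TCP position; "tool_rot": TCP orientation; "force": force on the tool from outside, world axes, zero at the start; "moment": the same for the moment, N m; "grip_width": finger opening in m; "finger_force": force on a finger pad.
Only numpy, scipy, OpenCV 4.12 (cv2) and the standard library are available. Lean on these libraries where they do the work, as an engineer would, in place of code of your own. Each camera call takes 0.05 s, during which the arm holds its last target. There are 200 camera calls.

### The job

Tidy up after the session: stand both white gel jars in the rectangular steel tray, stand both dark suction cups mouth down in the round steel dish, and lay the ultrasound applicator along its grey cradle, its handle centred in both saddles, button side up, either end first. Set each thing down rather than dropping it, and do not move the computer mouse or the steel mug.

Things in the scene. Friction and masses are not known exactly. Their poses are not given: they have to be found in the camera images.
- jar_a_center (a point): White plastic gel jar with a white screw lid and a paper band, standing upright on the desk: a cylinder 48 mm in diameter, 62 mm tall, about 0.12 kg, straight sides. This point is on its axis, half-way up (31 mm above its underside); z is up. The two jars are alike and interchangeable.
- jar_b_center (a point): White plastic gel jar with a white screw lid and a paper band, standing upright on the desk: a cylinder 48 mm in diameter, 62 mm tall, about 0.12 kg, straight sides. This point is on its axis, half-way up (31 mm above its underside); z is up. The two jars are alike and interchangeable.
- cup_a_center (a point): Dark rubber-coated suction electrode, a rigid bell standing mouth down on the desk: straight-sided cylinder 50 mm in diameter up to 30 mm high, then a dome and a small steel nipple (12 mm) to 46 mm overall, about 0.06 kg. This point is on its axis, 23 mm above its underside; z is up. The two cups are alike and interchangeable.
- cup_b_center (a point): Dark rubber-coated suction electrode, a rigid bell standing mouth down on the desk: straight-sided cylinder 50 mm in diameter up to 30 mm high, then a dome and a small steel nipple (12 mm) to 46 mm overall, about 0.06 kg. This point is on its axis, 23 mm above its underside; z is up. The two cups are alike and interchangeable.
- probe_center (a point): Cordless ultrasound applicator lying flat: white bar handle along its x, 30 mm wide, 28 tall, grey button on top, from x = -58 to +46 mm; at its +x end a round head 38 mm across (centre x = +62), 28 tall, underside level with the handle's; 139 mm overall, 0.16 kg, balance point x = +12. This point: in the handle, half-way up (14 mm above underside); z up.
- jar_tray: Rectangular steel tray, fixed to the desk: 150 mm along its own x, 108 mm along its y, rim 15 mm high, wall 4 mm, inner floor 142 x 100 mm at 4 mm above the desk. Room for the two jars side by side along x. Origin: centre of the underside, on the desk; z up.
- cup_dish: Round steel dish, fixed to the desk: 160 mm across the rim, rim 15 mm high, inner floor about 142 mm across (156 mm at the rim), 4 mm above the desk. Room for the two suction cups side by side. Origin: centre of the underside, on the desk; z up.
- cradle: Grey cradle, fixed to the desk: base plate 110 mm (own x) by 80 (y), 10 thick, with two U-shaped saddles, 10 mm thick, at x = -36 and +36. Their notches are 48 mm wide, bottoms 24 mm above the desk, prongs up to 38. The applicator lies along x with its handle bridging both; 62 mm between them are free for fingers. Origin: centre of the underside; z up.
- mouse: Black computer mouse, a bystander on the desk: 105 x 60 mm, 32 mm tall. Origin: centre of the underside.
- mug: Steel mug, a bystander on the desk: 76 mm in diameter, 85 mm tall, with a handle on its own +y side. Origin: centre of the underside.
There are look-alikes about, which are no part of the job. What is shaped like the part that bears jar_a_center but pink or yellow is not meant.

How it is judged:
At the end, for the whole second after the job is handed in: Jars upright on the tray floor (centres within 50 mm along, 30 across); cups mouth down on the dish floor (within 53 mm of its centre); applicator level in both saddles, button up, within 16 mm along, 13 across, 0.25 rad of the cradle, either way round; all at rest (x of jar_a_center in the frame of jar_tray between -0.05 and 0.05 m and y of jar_a_center in the frame of jar_tray between -0.03 and 0.03 m and height (world z) of jar_a_center between 0.031 and 0.04 m and angle between each of jar_a_center, cup_a_center, jar_b_center, cup_b_center, probe_center's own z axis and vertical below 0.1 rad and horizontal distance between each of cup_a_center, cup_b_center and cup_dish below 0.053 m and height (world z) of cup_a_center between 0.023 and 0.032 m and x of jar_b_center in the frame of jar_tray between -0.05 and 0.05 m and y of jar_b_center in the frame of jar_tray between -0.03 and 0.03 m and height (world z) of jar_b_center between 0.031 and 0.04 m and height (world z) of cup_b_center between 0.023 and 0.032 m and x of probe_center in the frame of cradle between -0.016 and 0.016 m and y of probe_center in the frame of cradle between -0.013 and 0.013 m and height (world z) of probe_center between 0.034 and 0.043 m and angle between the x axis of probe_center and the x axis of cradle, either way round below 0.25 rad and linear speed of each of jar_a, jar_b, cup_a, cup_b, probe below 0.02 m/s); the robot touches nothing.
It fails at once if a thing is thrown, or dropped from more than about 35 mm above its place ((contact force between jar_a and anything else below 0.02 N and height (world z) of jar_a_center above 0.07 m and linear speed of jar_a above 0.3 m/s) or (contact force between jar_b and anything else below 0.02 N and height (world z) of jar_b_center above 0.07 m and linear speed of jar_b above 0.3 m/s) or (contact force between cup_a and anything else below 0.02 N and height (world z) of cup_a_center above 0.062 m and linear speed of cup_a above 0.3 m/s) or (contact force between cup_b and anything else below 0.02 N and height (world z) of cup_b_center above 0.062 m and linear speed of cup_b above 0.3 m/s) or (contact force between probe and anything else below 0.02 N and height (world z) of probe_center above 0.073 m and linear speed of probe above 0.3 m/s)).
It fails at once if the mouse is pushed more than 25 mm from its place (distance of mouse from where it was at the start of the episode above 0.025 m).
It fails at once if the mug is pushed more than 25 mm from its place (distance of mug from where it was at the start of the episode above 0.025 m).
It also fails if it takes over 115 s, if anything falls off the work surface, if the arm or the gripper's body presses on something with over 40 N, if the wrist force passes 120 N, or if a joint passes its speed limit or range.

## Working session

There is one attempt and no reset: what is moved stays moved. The work goes in short steps, Python scripts to look and compute and a tool call to move; the robot and the scene stay as the last step left them, time stands still between calls to the robot, and variables do not carry over. Pictures are saved under pics/ and viewed, at most 14 in all, crops included, and the job is handed in when it is done.

Besides the shell and the picture viewer there is one more tool, called after ">>>" as name(argument=value, ...) on one line, values as JSON. play_rows: Moves the arm, as the interface text tells. Its arguments: {"type":"object","properties":{"deltas":{"type":"array"},"newtons":{"type":"number"}},"required":["deltas"]}

```bash
mkdir -p pics; python3 - <<'E'
from workcell import *
import cv2
for n in("scene","top"):
    im=grab_frame(n); cv2.imwrite(f"pics/{n}0.png",im[:,:,::-1]); print(n,get_calibration(n))
print(observe())
E
```

```text
scene {'fovy': 55.43001486767916, 'cx': 324.1737114946892, 'cy': 242.92738213728575, 'k1': -0.07688112415024455, 'xyz': array([ 1.19483324, -0.48069794,  0.87152133]), 'rotation': array([-2.33635361, -0.01584219,  0.97219961])}
top {'fovy': 44.62250045602754, 'cx': 317.70384486918624, 'cy': 252.46766732706857, 'k1': -0.19759103515810372, 'xyz': array([0.29165074, 0.00414382, 1.76966195]), 'rotation': array([-3.02234578,  0.00781546, -1.59225866])}
{'clock': 0.1, 'qpos': array([ 1.05079219,  0.52190646, -0.03635544,  1.59994182,  0.02120508,
        1.02110691, -0.11281242]), 'qd': array([ 0.00203048, -0.00306424, -0.00082372, -0.00042192, -0.00053381,
       -0.00062236, -0.00084646]), 'joint_efforts': array([ 3.47543872e-03, -9.28498793e+01,  1.98359929e+00, -3.70533085e+01,
        1.80895423e-02,  5.38085136e-03, -5.32336526e-05]), 'position': array([ 0.27159692, -0.56257269,  0.23081615]), 'tool_rot': array([-3.14061700e+00,  5.88921819e-05,  4.49807537e-01]), 'force': array([-0.62900229, -0.40338515, -0.09898793]), 'moment': array([ 0.00110392, -0.02004897, -0.05666484]), 'finger_force': 0.0, 'grip_width': 0.08571445717410675}
```

View pics/scene0.png

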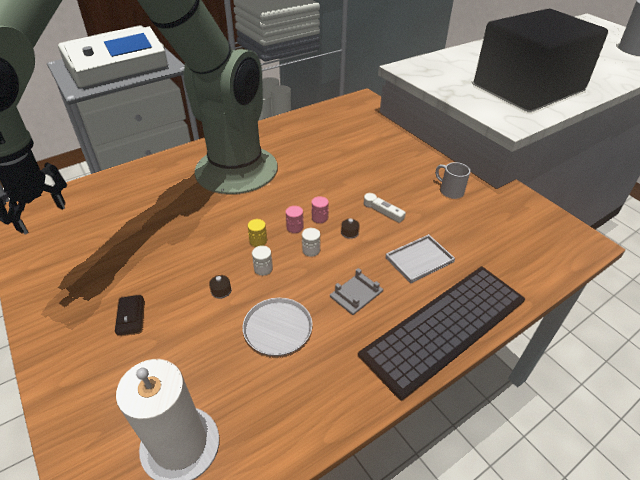

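View pics/top0.png

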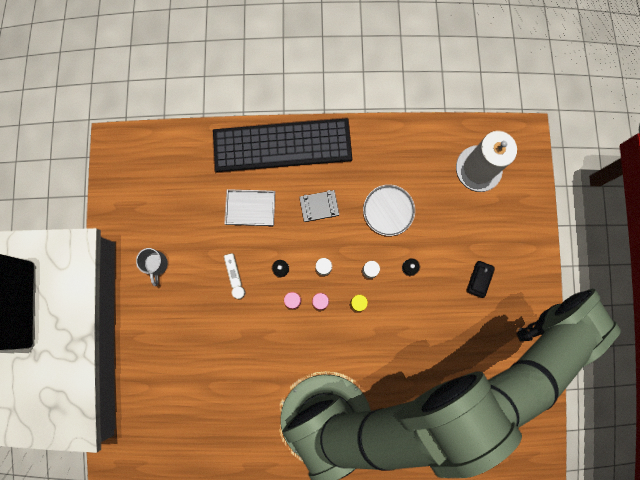

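The scene view shows the jars at (262,261) and (311,242), the cups at (220,286) and (350,228), and the probe at (384,207). It also shows the dish at (278,326), the cradle at (357,291) and the tray at (420,258). The top view shows the same layout, with the pink and yellow look-alikes nearer the base.

```bash
cat > h.py <<'E'
import numpy as np, cv2
from scipy.spatial.transform import Rotation as R
from workcell import *
def cam(n):
    c=get_calibration(n); f=240/np.tan(np.radians(c['fovy'])/2)
    K=np.array([[f,0,c['cx']],[0,f,c['cy']],[0,0,1]])
    return K,np.array([c['k1'],0,0,0,0]),c['xyz'],R.from_euler('xyz',c['rotation']).as_matrix()
def ray(n,uv):
    K,d,o,M=cam(n); p=cv2.undistortPoints(np.array(uv,float).reshape(-1,1,2),K,d).reshape(-1,2)
    return o,np.c_[p,np.ones(len(p))]@M.T
def onplane(n,uv,z):
    o,v=ray(n,uv); return (o+v*((z-o[2])/v[:,2])[:,None])[:,:2]
def proj(n,P):
    K,d,o,M=cam(n); return cv2.projectPoints((np.array(P,float).reshape(-1,3)-o)@M,np.zeros(3),np.zeros(3),K,d)[0].reshape(-1,2)
def tri(a,b):
    A=np.zeros((3,3));y=np.zeros(3)
    for n,uv in(("scene",a),("top",b)):
        o,v=ray(n,uv);v=v[0]/np.linalg.norm(v[0]);Q=np.eye(3)-np.outer(v,v);A+=Q;y+=Q@o
    p=np.linalg.solve(A,y); return p,[np.round(proj(n,p)[0]-uv,1) for n,uv in(("scene",a),("top",b))]
E
python3 - <<'E'
from h import *
for k,a,b in[("jarL",(311,234),(323,266)),("jarR",(262,252),(371,268)),("cupL",(350,219),(281,268)),("cupR",(219,277),(411,266)),("probe",(384,207),(233,275)),("tray",(420,258),(250,208)),("cradle",(357,291),(319,206)),("dish",(278,326),(389,210))]:
    print(k,*[np.round(x,4) for x in tri(a,b)])
s=cv2.imread("pics/scene0.png")[180:370,190:470];t=cv2.imread("pics/top0.png")[170:320,215:435]
cv2.imwrite("pics/sc.png",cv2.resize(s,(800,543),interpolation=cv2.INTER_CUBIC))
cv2.imwrite("pics/tc.png",cv2.resize(t,(800,545),interpolation=cv2.INTER_CUBIC))
E
```

```text
jarL [ 0.4562 -0.0022  0.058 ] [[ 0.3 -0. ]
 [ 0.2  0.1]]
jarR [ 0.4469 -0.1429  0.0609] [[ 0.2 -0. ]
 [ 0.2  0.1]]
cupL [0.4551 0.1239 0.0491] [[-0.5  0. ]
 [-0.4 -0.3]]
cupR [ 0.4513 -0.2643  0.0458] [[ 0.5 -0. ]
 [ 0.4  0.1]]
probe [0.4379 0.2692 0.0153] [[ 0.7 -0.1]
 [ 0.6  0.4]]
tray [0.6462 0.2192 0.0052] [[-0.1  0. ]
 [-0.1 -0.1]]
cradle [0.6465 0.0069 0.0093] [[-0.3  0. ]
 [-0.2 -0.1]]
dish [ 0.6295 -0.2076  0.0088] [[-0.3  0. ]
 [-0.2 -0.1]]
```

View pics/sc.png

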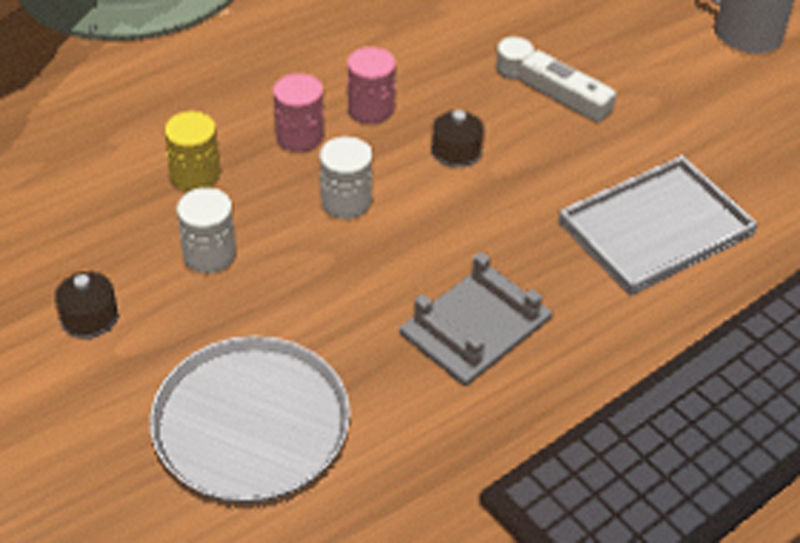

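View pics/tc.png

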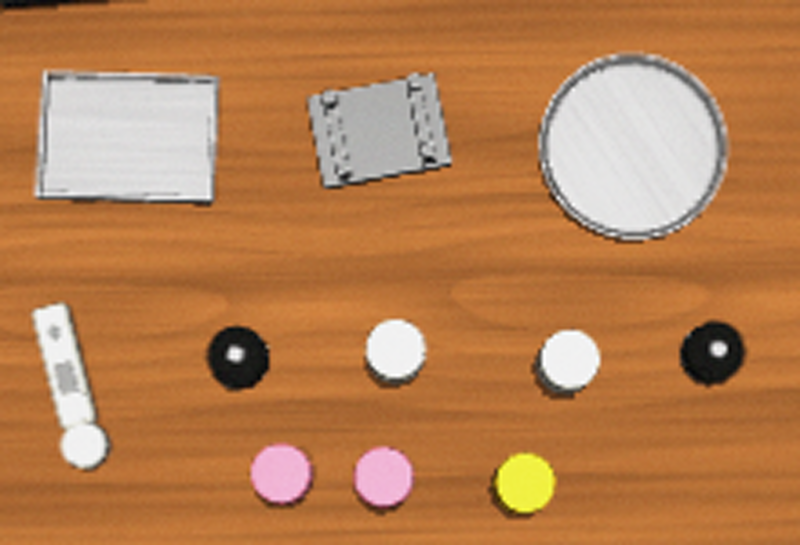

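The crops show lids, nipples and steel edges clearly. The probe's head points towards −x, and its button is up. Next I'll get sub-pixel blobs.

```bash
python3 - <<'E'
from h import *
def blobs(n,win,lo,hi,mina):
    im=cv2.imread(f"pics/{n}0.png"); hsv=cv2.cvtColor(im,cv2.COLOR_BGR2HSV)
    m=cv2.inRange(hsv,lo,hi); k=np.zeros_like(m); k[win[1]:win[3],win[0]:win[2]]=1; m*=k
    out=[]
    N,L,S,C=cv2.connectedComponentsWithStats(m)
    for i in range(1,N):
        if S[i,4]>=mina: out.append((L==i,C[i],S[i,4]))
    return out
W={"scene":(190,180,470,370),"top":(215,170,435,320)}
for n in W:
    print(n,"white"); 
    for m,c,a in blobs(n,W[n],(0,0,205 if n=="scene" else 225),(180,45,255),12): print(np.round(c,1),a)
    print(n,"nip")
    for m,c,a in blobs(n,W[n],(0,0,110),(180,60,255),3):
        if a<60: print(np.round(c,1),a)
    print(n,"grey")
    for m,c,a in blobs(n,W[n],(0,0,60),(180,60,255),60):
        cs,_=cv2.findContours(m.astype(np.uint8),0,1); r=cv2.minAreaRect(max(cs,key=len))
        print(np.round(c,1),a,np.round(r[0],1),np.round(r[1],1),round(r[2],1))
    print(n,"dark")
    for m,c,a in blobs(n,W[n],(0,0,0),(180,255,60),60):
        cs,_=cv2.findContours(m.astype(np.uint8),0,1); (x,y),r=cv2.minEnclosingCircle(max(cs,key=len))
        print(np.round(c,1),a,round(x,1),round(y,1),round(r,1))
E
```

```text
scene white
[383.1 203.6] 223
[310.6 233.5] 171
[261.1 251.9] 190
[436.  255.9] 95
[401.7 268.5] 19
[287.9 306.2] 47
[281.4 315.4] 461
[272.  334.1] 461
[261.1 346.2] 50
[275.6 352.1] 14
scene nip
[350.1 219.9] 14
[358.1 269.8] 14
[432.  271.7] 3
[218.1 277.9] 22
scene grey
[232.2 185.2] 738 [233.5 186.5] [13. 73.] 90.0
[453.2 187.7] 407 [453.5 189. ] [18. 27.] 90.0
[383.6 207. ] 546 [383.6 206.8] [44.7 14.3] 26.6
[310.7 241.4] 443 [310.5 241.5] [27. 17.] 90.0
[419.4 257.9] 1865 [419.7 257.5] [37.5 61.2] 64.2
[261.8 259.8] 489 [261.9 260. ] [28.8 18.5] 82.9
[355.7 292.3] 1219 [354.9 290.6] [34.4 45.5] 50.9
[426.7 333.9] 4025 [431.4 334.7] [ 50.9 125.7] 54.7
[277.  326.2] 3167 [277.  326.5] [57. 68.] 90.0
scene dark
[349.2 232.5] 72 349.1 230.9 8.1
[424.2 337.8] 1773 414.8 316.6 68.3
[220.7 290.4] 133 219.8 286.3 10.8
top white
[395.4 208.5] 214
[380.8 218.5] 595
[233.6 277.3] 293
[323.3 265.4] 187
[371.4 268.1] 191
top nip
[279.2 267. ] 17
[412.  265.5] 16
[323.  294.3] 3
[327.  300.5] 4
top grey
[388.7 209.9] 2069 [388.5 210. ] [50. 51.] 90.0
[249.7 207.3] 1702 [249.5 207.5] [35. 49.] 90.0
[318.7 205.4] 894 [318.7 205.2] [26.1 35.5] 78.7
[233.8 276.3] 464 [234.3 275.9] [45.6 12.4] 77.5
[323.4 266.1] 223 [323.5 266. ] [16. 15.] 90.0
[370.8 269.1] 226 [371. 269.] [16. 16.] 90.0
top dark
[410.2 266.8] 201 410.4 266.6 8.6
[280.4 268.1] 197 280.0 268.0 8.5
```

```bash
python3 - <<'E'
from h import *
for k,a,b in[("jarL",(310.6,233.5),(323.3,265.5)),("jarR",(261.1,251.9),(371.4,268.1)),("cupL nip",(350.1,219.9),(279.2,267)),("cupR nip",(218.1,277.9),(412,265.5))]:
    p,e=tri(a,b);z=.062 if 'jar' in k else .045
    print(k,np.round(p,4),e,onplane("scene",a,z).round(4),onplane("top",b,z).round(4))
im=cv2.imread("pics/top0.png");hsv=cv2.cvtColor(im,cv2.COLOR_BGR2HSV);m=cv2.inRange(hsv,(0,0,60),(180,60,255))
N,L,S,C=cv2.connectedComponentsWithStats(m)
for k,u,v,z in[("dish",388,210,.013),("tray",250,207,.015),("cradle",319,205,.01),("probe",233,268,.028)]:
    c=cv2.findContours((L==L[v,u]).astype(np.uint8),0,1)[0][0].reshape(-1,2)
    w=onplane("top",c,z).astype(np.float32); r=cv2.minAreaRect(w*1000); print(k,np.round(r,1) if 0 else r)
    if k=="probe":
        ax=(w-w.mean(0)); 
        print("handle pts x>.42"); h=w[(w[:,0]>.41)]; r=cv2.minAreaRect(h*1000);print(r, w[:,0].min(),w[:,0].max())
# scene view cross-checks
ims=cv2.imread("pics/scene0.png");hs=cv2.cvtColor(ims,cv2.COLOR_BGR2HSV);m=cv2.inRange(hs,(0,0,60),(180,60,255));N,L,S,C=cv2.connectedComponentsWithStats(m)
for k,u,v,z in[("dish",277,330,.013),("tray",420,258,.01),("cradle",356,293,.01),("probe",384,207,.02)]:
    c=cv2.findContours((L==L[v,u]).astype(np.uint8),0,1)[0][0].reshape(-1,2)
    print(k,cv2.minAreaRect(onplane("scene",c,z).astype(np.float32)*1000))
# heights from two views: dish rim centre etc
E
```

```text
jarL [ 0.4571 -0.0035  0.0612] [array([ 0.5, -0. ]), array([0.4, 0.2])] [[ 0.4573 -0.005 ]] [[ 0.4576 -0.0025]]
jarR [ 0.4463 -0.1445  0.0617] [array([ 0.4, -0. ]), array([0.3, 0.2])] [[ 0.4461 -0.1455]] [[ 0.4468 -0.1435]]
cupL nip [0.4568 0.127  0.0459] [array([ 0.5, -0. ]), array([0.4, 0.3])] [[0.4552 0.1263]] [[0.4577 0.1283]]
cupR nip [ 0.4527 -0.2673  0.0458] [array([ 0.5, -0. ]), array([0.4, 0.1])] [[ 0.4514 -0.2682]] [[ 0.4532 -0.2664]]
dish ((628.9952392578125, -206.51724243164062), (157.42449951171875, 155.96218872070312), 88.7850341796875)
tray ((645.9160766601562, 219.44863891601562), (150.9910125732422, 109.28630828857422), 88.35847473144531)
cradle ((648.8154296875, 7.086589813232422), (81.50513458251953, 108.90515899658203), 10.198531150817871)
probe ((434.6603088378906, 268.58880615234375), (137.84010314941406, 37.169281005859375), 16.16136932373047)
handle pts x>.42
((454.86163330078125, 271.94451904296875), (97.22001647949219, 30.10282325744629), 13.814009666442871) 0.36875528 0.50198513
dish ((628.5960693359375, -209.33767700195312), (156.80584716796875, 158.8629913330078), 56.601112365722656)
tray ((646.6519165039062, 217.53225708007812), (160.3759765625, 118.0638198852539), 86.76548767089844)
cradle ((642.4478759765625, 5.558563232421875), (94.32681274414062, 120.7562255859375), 9.793672561645508)
probe ((438.30401611328125, 259.2185363769531), (150.2643280029297, 61.65744400024414), 12.098860740661621)
```

>>> play_rows(deltas=[[0.582,-0.376,0.1,0,0,-0.535,0],[0.582,-0.376,0.1,0,0,-0.535,0],[0.582,-0.376,0.1,0,0,-0.535,0],[0.582,-0.376,0.1,0,0,-0.535,0],[0.582,-0.376,0.1,0,0,-0.535,0],[0.582,-0.376,0.1,0,0,-0.535,0],[0.582,-0.376,0.1,0,0,-0.535,0],[0.582,-0.376,0.1,0,0,-0.535,0],[0.582,-0.376,0.1,0,0,-0.535,0],[0.582,-0.376,0.1,0,0,-0.535,0]], newtons=40)

```text
clock: 1.1
position: [0.4515, -0.2679, 0.1812]
tool_rot: [-3.141, 0.0, 1.567]
force: [0.4, 0.2, -0.3]
grip_width: 0.0853
finger_force: 0.0
```

>>> play_rows(deltas=[[0,0,0.1,0,0,0,0],[0,0,0.2,0,0,0,0],[0,0,0.28,0,0,0,0],[0,0,0.33,0,0,0,0],[0,0,0.35,0,0,0,0],[0,0,0.358,0,0,0,0],[0,0,0.36,0,0,0,0],[0,0,0.36,0,0,0,0]])

```text
clock: 1.9
position: [0.4525, -0.2676, 0.0024]
tool_rot: [3.14, 0.001, 1.569]
force: [-0.8, 0.4, 0.1]
grip_width: 0.0858
finger_force: 0.0
```

>>> play_rows(deltas=[[0,0,0,0,0,0,0.3],[0,0,0,0,0,0,0.6],[0,0,0,0,0,0,0.8],[0,0,0,0,0,0,1],[0,0,0,0,0,0,1],[0,0,0,0,0,0,1],[0,0,0,0,0,0,1],[0,0,0,0,0,0,1]], newtons=40)

```text
clock: 2.7
position: [0.4523, -0.2673, 0.0021]
tool_rot: [3.141, 0.001, 1.57]
force: [-2.8, 1.0, 14.4]
grip_width: 0.0489
finger_force: 39.2
```

>>> play_rows(deltas=[[0,0,-0.02,0,0,0,1],[0,0,-0.06,0,0,0,1],[0,0,-0.1,0,0,0,1],[0,0,-0.12,0,0,0,1],[0.01,0.06,-0.12,0,0,0,1],[0.02,0.14,-0.12,0,0,0,1],[0.04,0.22,-0.12,0,0,0,1],[0.05,0.3,-0.12,0,0,0,1],[0.058,0.353,-0.12,0,0,0,1],[0.058,0.353,-0.12,0,0,0,1]])

```text
clock: 3.7
position: [0.6316, -0.236, 0.061]
tool_rot: [3.14, -0.001, 1.573]
force: [-0.8, 0.7, -0.4]
grip_width: 0.0486
finger_force: 41.8
```

```bash
python3 - <<'E'
from h import *
o=observe();print(o['position'],o['tool_rot'],o['grip_width'],o['finger_force'],o['force'])
a=grab_frame("scene")[180:380,150:470,::-1];b=grab_frame("top")[150:320,200:520,::-1]
cv2.imwrite("pics/c1.png",np.vstack([cv2.resize(a,(560,330)),cv2.resize(b,(560,270))]))
E
```

```text
[ 0.63160677 -0.23603716  0.06103732] [ 3.13978839e+00 -1.23555932e-03  1.57271268e+00] 0.04855710658017282 41.757490737363696 [-0.82094084  0.73521417 -0.37545629]
```

View pics/c1.png

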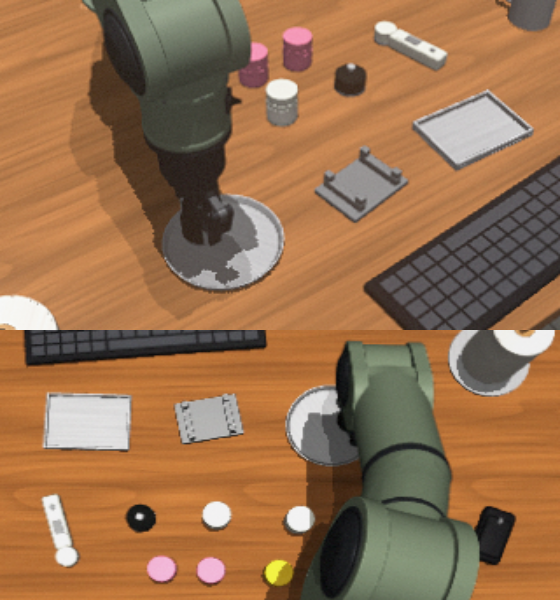

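The cup is held (48.6 mm opening) over the right half of the dish, and the view of it is mostly hidden by the arm. I'll lower it and release.

>>> play_rows(deltas=[[-0.004,-0.004,0.03,0,0,0,1],[-0.004,-0.004,0.06,0,0,0,1],[-0.004,-0.004,0.08,0,0,0,1],[-0.004,-0.004,0.094,0,0,0,1],[-0.004,-0.004,0.102,0,0,0,1],[-0.004,-0.004,0.107,0,0,0,1],[-0.004,-0.004,0.109,0,0,0,1],[-0.004,-0.004,0.109,0,0,0,1]])

```text
clock: 4.6
position: [0.6267, -0.2401, 0.007]
tool_rot: [3.141, 0.0, 1.57]
force: [-0.6, 0.8, -0.5]
grip_width: 0.0488
finger_force: 41.8
```

>>> play_rows(deltas=[[0,0,0.002,0,0,0,0.6],[0,0,0.002,0,0,0,0.35],[0,0,0.002,0,0,0,0.2],[0,0,0.002,0,0,0,0.2],[0,0,0.002,0,0,0,0.2],[0,0,-0.05,0,0,0,0.2],[0,0,-0.14,0,0,0,0.2],[0,0,-0.22,0,0,0,0],[0,0,-0.22,0,0,0,0]])

```text
clock: 5.5
position: [0.6291, -0.2409, 0.1226]
tool_rot: [3.134, 0.002, 1.57]
force: [1.2, -0.1, 0.6]
grip_width: 0.0852
finger_force: 0.0
```

>>> play_rows(deltas=[[0.191,-0.361,-0.04,0,0,0,0],[0.191,-0.361,-0.04,0,0,0,0],[0.191,-0.361,-0.04,0,0,0,0],[0.191,-0.361,-0.04,0,0,0,0],[0.191,-0.361,-0.04,0,0,0,0],[0.191,-0.361,-0.04,0,0,0,0],[0.191,-0.361,-0.04,0,0,0,0],[0.191,-0.361,-0.04,0,0,0,0]])

```text
clock: 6.3
position: [0.4471, -0.1449, 0.1366]
tool_rot: [3.141, -0.0, 1.57]
force: [0.5, -0.1, -0.6]
grip_width: 0.0854
finger_force: 0.0
```

>>> play_rows(deltas=[[0,0,0.07,0,0,0,0],[0,0,0.14,0,0,0,0],[0,0,0.19,0,0,0,0],[0,0,0.225,0,0,0,0],[0,0,0.238,0,0,0,0],[0,0,0.243,0,0,0,0],[0,0,0.243,0,0,0,0]])

```text
clock: 7.0
position: [0.4465, -0.1446, 0.0155]
tool_rot: [3.141, 0.0, 1.57]
force: [0.6, 0.2, 0.8]
grip_width: 0.0852
finger_force: 0.0
```

>>> play_rows(deltas=[[0,0,0,0,0,0,0.3],[0,0,0,0,0,0,0.6],[0,0,0,0,0,0,0.8],[0,0,0,0,0,0,1],[0,0,0,0,0,0,1],[0,0,0,0,0,0,1],[0,0,0,0,0,0,1],[0,0,0,0,0,0,1]])

```text
clock: 7.8
position: [0.4465, -0.1447, 0.016]
tool_rot: [3.141, 0.0, 1.57]
force: [-1.1, -0.8, 10.6]
grip_width: 0.047
finger_force: 39.4
```

>>> play_rows(deltas=[[0,0,-0.03,0,0,0,1],[0,0,-0.09,0,0,0,1],[0,0,-0.15,0,0,0,1],[0,0,-0.19,0,0,0,1],[0.05,0.03,-0.19,0,0,0,1],[0.12,0.06,-0.19,0,0,0,1],[0.19,0.1,-0.19,0,0,0,1],[0.26,0.14,-0.19,0,0,0,1],[0.33,0.18,-0.19,0,0,0,1],[0.4,0.22,-0.19,0,0,0,1]])

```text
clock: 8.8
position: [0.5568, 0.0569, 0.1107]
tool_rot: [3.141, 0.0, 1.57]
force: [1.3, -0.5, -0.5]
grip_width: 0.0473
finger_force: 41.4
```

>>> play_rows(deltas=[[0.07,0.04,0,0,0,0,1],[0.14,0.08,0,0,0,0,1],[0.21,0.11,0,0,0,0,1],[0.28,0.14,0,0,0,0,1],[0.34,0.16,0,0,0,0,1],[0.38,0.174,0,0,0,0,1],[0.396,0.179,0,0,0,0,1],[0.396,0.179,0,0,0,0,1],[0.396,0.179,0,0,0,0,1]])

```text
clock: 9.7
position: [0.6457, 0.2519, 0.1103]
tool_rot: [-3.141, 0.001, 1.569]
force: [1.3, -0.6, -1.3]
grip_width: 0.0473
finger_force: 41.5
```

>>> play_rows(deltas=[[0.003,0.001,0.05,0,0,0,1],[0.003,0.001,0.1,0,0,0,1],[0.003,0.001,0.14,0,0,0,1],[0.003,0.001,0.163,0,0,0,1],[0.003,0.001,0.174,0,0,0,1],[0.003,0.001,0.179,0,0,0,1],[0.003,0.001,0.18,0,0,0,1],[0.003,0.001,0.18,0,0,0,1]])

```text
clock: 10.5
position: [0.6467, 0.255, 0.0211]
tool_rot: [3.141, -0.0, 1.57]
force: [1.5, 0.2, -0.9]
grip_width: 0.0474
finger_force: 41.5
```

>>> play_rows(deltas=[[0,0,0,0,0,0,0.6],[0,0,0,0,0,0,0.35],[0,0,0,0,0,0,0.2],[0,0,0,0,0,0,0.2],[0,0,0,0,0,0,0.2],[0,0,-0.05,0,0,0,0.2],[0,0,-0.14,0,0,0,0.2],[0,0,-0.22,0,0,0,0],[0,0,-0.24,0,0,0,0],[0,0,-0.24,0,0,0,0]])

```text
clock: 11.5
position: [0.6472, 0.2552, 0.1422]
tool_rot: [3.139, -0.001, 1.57]
force: [-0.1, -0.2, -0.9]
grip_width: 0.0857
finger_force: 0.0
```

>>> play_rows(deltas=[[-0.518,-0.38,0,0,0,0,0],[-0.518,-0.38,0,0,0,0,0],[-0.518,-0.38,0,0,0,0,0],[-0.518,-0.38,0,0,0,0,0],[-0.518,-0.38,0,0,0,0,0],[-0.518,-0.38,0,0,0,0,0],[-0.518,-0.38,0,0,0,0,0],[-0.518,-0.38,0,0,0,0,0],[-0.518,-0.38,0,0,0,0,0],[-0.518,-0.38,0,0,0,0,0]])

```text
clock: 12.5
position: [0.4566, -0.0031, 0.1398]
tool_rot: [-3.141, -0.001, 1.571]
force: [0.1, 0.0, -0.4]
grip_width: 0.0853
finger_force: 0.0
```

>>> play_rows(deltas=[[0,0,0.07,0,0,0,0],[0,0,0.14,0,0,0,0],[0,0,0.2,0,0,0,0],[0,0,0.235,0,0,0,0],[0,0,0.248,0,0,0,0],[0,0,0.252,0,0,0,0],[0,0,0.252,0,0,0,0]])

```text
clock: 13.2
position: [0.4566, -0.0036, 0.0146]
tool_rot: [3.141, -0.0, 1.571]
force: [0.5, -0.7, -0.4]
grip_width: 0.0854
finger_force: 0.0
```

>>> play_rows(deltas=[[0,0,0,0,0,0,0.3],[0,0,0,0,0,0,0.6],[0,0,0,0,0,0,0.8],[0,0,0,0,0,0,1],[0,0,0,0,0,0,1],[0,0,0,0,0,0,1],[0,0,0,0,0,0,1],[0,0,0,0,0,0,1]])

```text
clock: 14.0
position: [0.4566, -0.0041, 0.015]
tool_rot: [3.14, 0.0, 1.57]
force: [-1.9, -0.4, 12.4]
grip_width: 0.0474
finger_force: 39.2
```

>>> play_rows(deltas=[[0,0,-0.03,0,0,0,1],[0,0,-0.09,0,0,0,1],[0,0,-0.15,0,0,0,1],[0,0,-0.19,0,0,0,1],[0.05,0.05,-0.19,0,0,0,1],[0.11,0.11,-0.19,0,0,0,1],[0.17,0.17,-0.19,0,0,0,1],[0.23,0.23,-0.19,0,0,0,1],[0.28,0.28,-0.19,0,0,0,1],[0.33,0.33,-0.19,0,0,0,1]])

```text
clock: 15.0
position: [0.6221, 0.162, 0.1094]
tool_rot: [-3.142, -0.0, 1.57]
force: [0.1, -1.2, -0.8]
grip_width: 0.0471
finger_force: 41.6
```

>>> play_rows(deltas=[[0.03,0.03,0,0,0,0,1],[0.045,0.047,0,0,0,0,1],[0.045,0.047,0,0,0,0,1],[0.045,0.047,0,0,0,0,1],[0.045,0.047,0,0,0,0,1]])

```text
clock: 15.5
position: [0.6444, 0.1825, 0.1094]
tool_rot: [-3.141, 0.0, 1.57]
force: [0.1, -1.1, -0.7]
grip_width: 0.0469
finger_force: 41.6
```

Target z is 0.020, so the move is down 0.0895.

>>> play_rows(deltas=[[0.002,0.001,0.05,0,0,0,1],[0.002,0.001,0.1,0,0,0,1],[0.002,0.001,0.14,0,0,0,1],[0.002,0.001,0.163,0,0,0,1],[0.002,0.001,0.174,0,0,0,1],[0.002,0.001,0.178,0,0,0,1],[0.002,0.001,0.179,0,0,0,1],[0.002,0.001,0.179,0,0,0,1]])

```text
clock: 16.3
position: [0.6457, 0.1844, 0.0206]
tool_rot: [3.141, -0.0, 1.57]
force: [0.4, 0.3, -1.8]
grip_width: 0.047
finger_force: 41.6
```

>>> play_rows(deltas=[[0,0,0,0,0,0,0.6],[0,0,0,0,0,0,0.35],[0,0,0,0,0,0,0.2],[0,0,0,0,0,0,0.2],[0,0,0,0,0,0,0.2],[0,0,-0.05,0,0,0,0.2],[0,0,-0.14,0,0,0,0.2],[0,0,-0.22,0,0,0,0],[0,0,-0.24,0,0,0,0],[0,0,-0.24,0,0,0,0]])

```text
clock: 17.3
position: [0.6462, 0.1846, 0.1417]
tool_rot: [3.139, -0.001, 1.57]
force: [0.1, 0.5, -0.7]
grip_width: 0.0852
finger_force: 0.0
```

>>> play_rows(deltas=[[-0.115,-0.38,0,0,0,0,0],[-0.115,-0.38,0,0,0,0,0],[-0.115,-0.38,0,0,0,0,0],[-0.115,-0.38,0,0,0,0,0],[-0.115,-0.38,0,0,0,0,0],[-0.115,-0.38,0,0,0,0,0],[-0.115,-0.38,0,0,0,0,0],[-0.115,-0.38,0,0,0,0,0]])

```text
clock: 18.1
position: [0.4559, 0.1274, 0.1393]
tool_rot: [-3.141, -0.0, 1.57]
force: [-0.1, -0.0, 0.4]
grip_width: 0.0854
finger_force: 0.0
```

>>> play_rows(deltas=[[0,0,0.08,0,0,0,0],[0,0,0.16,0,0,0,0],[0,0,0.22,0,0,0,0],[0,0,0.26,0,0,0,0],[0,0,0.272,0,0,0,0],[0,0,0.276,0,0,0,0],[0,0,0.276,0,0,0,0]])

```text
clock: 18.8
position: [0.4558, 0.1272, 0.0022]
tool_rot: [3.141, -0.0, 1.57]
force: [0.7, 0.5, 0.8]
grip_width: 0.0857
finger_force: 0.0
```

>>> play_rows(deltas=[[0,0,0,0,0,0,0.3],[0,0,0,0,0,0,0.6],[0,0,0,0,0,0,0.8],[0,0,0,0,0,0,1],[0,0,0,0,0,0,1],[0,0,0,0,0,0,1],[0,0,0,0,0,0,1],[0,0,0,0,0,0,1]])

```text
clock: 19.6
position: [0.4557, 0.127, 0.0026]
tool_rot: [3.14, -0.0, 1.57]
force: [-2.5, -0.8, 12.7]
grip_width: 0.0488
finger_force: 39.3
```

>>> play_rows(deltas=[[0,0,-0.03,0,0,0,1],[0,0,-0.08,0,0,0,1],[0,0,-0.13,0,0,0,1],[0,0,-0.16,0,0,0,1],[-0.06,0.04,-0.16,0,0,0,1],[-0.13,0.08,-0.16,0,0,0,1],[-0.2,0.12,-0.16,0,0,0,1],[-0.27,0.16,-0.16,0,0,0,1],[-0.34,0.2,-0.16,0,0,0,1],[-0.4,0.24,-0.16,0,0,0,1]])

```text
clock: 20.6
position: [0.5757, -0.0755, 0.0822]
tool_rot: [3.141, 0.0, 1.569]
force: [-0.1, -0.2, -0.3]
grip_width: 0.0487
finger_force: 42.2
```

>>> play_rows(deltas=[[-0.07,0.04,0,0,0,0,1],[-0.13,0.075,0,0,0,0,1],[-0.18,0.098,0,0,0,0,1],[-0.203,0.107,0,0,0,0,1],[-0.203,0.107,0,0,0,0,1],[-0.203,0.107,0,0,0,0,1],[-0.203,0.107,0,0,0,0,1]])

```text
clock: 21.3
position: [0.6284, -0.173, 0.082]
tool_rot: [-3.141, -0.001, 1.572]
force: [1.4, -0.2, -0.8]
grip_width: 0.0485
finger_force: 42.2
```

Target z is 0.0072, so the move is down 0.0748 (0.15 units).

>>> play_rows(deltas=[[-0.003,0.001,0.05,0,0,0,1],[-0.003,0.001,0.09,0,0,0,1],[-0.003,0.001,0.12,0,0,0,1],[-0.003,0.001,0.138,0,0,0,1],[-0.003,0.001,0.146,0,0,0,1],[-0.003,0.001,0.149,0,0,0,1],[-0.003,0.001,0.15,0,0,0,1],[-0.003,0.001,0.15,0,0,0,1]])

```text
clock: 22.1
position: [0.6294, -0.1762, 0.0074]
tool_rot: [3.141, 0.0, 1.57]
force: [-0.5, -0.3, -0.7]
grip_width: 0.0487
finger_force: 42.2
```

>>> play_rows(deltas=[[0,0,0.001,0,0,0,0.6],[0,0,0.001,0,0,0,0.35],[0,0,0.001,0,0,0,0.2],[0,0,0.001,0,0,0,0.2],[0,0,0.001,0,0,0,0.2],[0,0,-0.05,0,0,0,0.2],[0,0,-0.14,0,0,0,0.2],[0,0,-0.22,0,0,0,0],[0,0,-0.27,0,0,0,0],[0,0,-0.27,0,0,0,0]])

```text
clock: 23.1
position: [0.6308, -0.1765, 0.1458]
tool_rot: [3.136, 0.001, 1.57]
force: [0.9, 0.1, -0.0]
grip_width: 0.0854
finger_force: 0.0
```

```bash
python3 - <<'E'
from h import *
t=onplane("top",[(228.7,254.7),(238.1,292.6)],.028);print("top",t)
# scene crop coordinates scale 800/280; head centre (516,50), tail top-edge mid (606,95)
s=onplane("scene",[(190+516/2.857,180+50/2.857),(190+604/2.857,180+94/2.857)],.028);print("scene",s)
d=t[0]-t[1];print(np.degrees(np.arctan2(d[1],d[0])),np.linalg.norm(d));d=s[1]-s[0];print(np.degrees(np.arctan2(d[1],d[0])),np.linalg.norm(d))
# heights: triangulate head top centre and tail top mid
print(tri((190+516/2.857,180+50/2.857),(238.1,292.6)));print(tri((190+604/2.857,180+94/2.857),(228.7,254.7)))
# cradle prong tops (from crops): far/near, top vs scene
for a,b in[((480,263),(416,84)),((423,303),(330,97)),((535,297),(430,155)),((475,347),(346,175))]:
    print(tri((190+a[0]/2.857,180+a[1]/2.857),(215+b[0]/3.636,170+b[1]/3.636)))
im=grab_frame("scene");im2=grab_frame("top");cv2.imwrite("pics/s2.png",im[...,::-1]);cv2.imwrite("pics/t2.png",im2[...,::-1])
cv2.imwrite("pics/c2.png",np.vstack([cv2.resize(im[180:380,150:470,::-1],(560,330)),cv2.resize(im2[150:320,200:520,::-1],(560,270))]))
E
```

```text
top [[0.4998121  0.28175253]
 [0.38501402 0.2539766 ]]
scene [[0.39175389 0.2510697 ]
 [0.49643732 0.28116938]]
13.601581120727817 0.11811055037915605
16.04155417877668 0.10892479496752985
(array([0.3857882 , 0.25546721, 0.02209395]), [array([-0.3,  0. ]), array([-0.2, -0.1])])
(array([0.49877094, 0.28040918, 0.03015013]), [array([ 0.4, -0. ]), array([0.3, 0.3])])
(array([ 0.66618458, -0.02011718,  0.11200422]), [array([-2.5,  0.2]), array([-1.6, -1.1])])
(array([0.64613189, 0.00560237, 0.03813242]), [array([19. , -2.6]), array([13.4,  7.4])])
(array([0.64972406, 0.00177933, 0.04227946]), [array([-20.5,  -0.1]), array([-12.8, -10. ])])
(array([ 0.62260457,  0.03349619, -0.07420539]), [array([ 0.9, -0.1]), array([0.7, 0.4])])
```

View pics/c2.png

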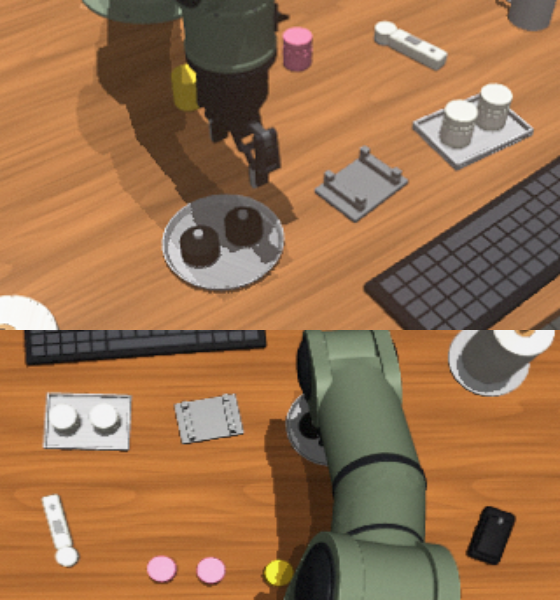

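Jars stand in the tray and cups in the dish. Next is the probe.

>>> play_rows(deltas=[[0.888,-0.388,0,0,0,0.631,0],[0.888,-0.388,0,0,0,0.631,0],[0.888,-0.388,0,0,0,0.631,0],[0.888,-0.388,0,0,0,0.631,0],[0.888,-0.388,0,0,0,0.631,0],[0.888,-0.388,0,0,0,0.631,0],[0.888,-0.388,0,0,0,0.631,0],[0.888,-0.388,0,0,0,0.631,0],[0.888,-0.388,0,0,0,0.631,0],[0.888,-0.388,0,0,0,0.631,0]])

```text
clock: 24.2
position: [0.434, 0.269, 0.1408]
tool_rot: [3.14, 0.001, 0.243]
force: [0.8, 0.1, 0.6]
grip_width: 0.0856
finger_force: 0.0
```

```bash
python3 - <<'E'
from h import *
P=[]
for a,b in[((423,303),(430,155)),((475,347),(416,84)),((480,263),(346,175)),((535,297),(330,97))]:
    p,e=tri((190+a[0]/2.857,180+a[1]/2.857),(215+b[0]/3.636,170+b[1]/3.636));print(p.round(4),e);P.append(p)
P=np.array(P);print(P.mean(0)); d=P[2]+P[3]-P[0]-P[1];print(np.degrees(np.arctan2(d[1],d[0])))
o=observe();print(o['position'],o['tool_rot'],o['qpos'])
E
```

```text
[ 0.6215 -0.0349  0.0304] [array([-0.7,  0. ]), array([-0.5, -0.3])]
[ 0.6825 -0.0251  0.0277] [array([-0.6,  0. ]), array([-0.4, -0.2])]
[0.6076 0.036  0.0251] [array([-1. ,  0.1]), array([-0.7, -0.5])]
[0.6716 0.0468 0.0342] [array([-0.5,  0. ]), array([-0.3, -0.2])]
[0.64578834 0.00568704 0.02935741]
99.84582495169244
[0.43395167 0.26901138 0.14083037] [3.14047500e+00 1.33874848e-03 2.42812184e-01] [-0.6028686   0.46930274 -0.08998143  1.9777023   0.0638937   0.69891558
 -2.06015902]
```

>>> play_rows(deltas=[[0,0.004,0.08,0,0,0,0],[0,0.004,0.16,0,0,0,0],[0,0.004,0.22,0,0,0,0],[0,0.004,0.258,0,0,0,0],[0,0.004,0.269,0,0,0,0],[0,0.004,0.273,0,0,0,0],[0,0.004,0.273,0,0,0,0]])

```text
clock: 24.9
position: [0.436, 0.2661, 0.0057]
tool_rot: [-3.142, -0.0, 0.249]
force: [-0.0, -0.0, 0.1]
grip_width: 0.0854
finger_force: 0.0
```

>>> play_rows(deltas=[[0,0,0,0,0,0,0.3],[0,0,0,0,0,0,0.5],[0,0,0,0,0,0,0.65],[0,0,0,0,0,0,0.8],[0,0,0,0,0,0,1],[0,0,0,0,0,0,1],[0,0,0,0,0,0,1],[0,0,0,0,0,0,1],[0,0,0,0,0,0,1]], newtons=60)

```text
clock: 25.8
position: [0.436, 0.2662, 0.0059]
tool_rot: [-3.141, -0.001, 0.249]
force: [-2.0, -1.6, 12.2]
grip_width: 0.0292
finger_force: 59.9
```

>>> play_rows(deltas=[[0,0,-0.03,0,0,0,1],[0,0,-0.09,0,0,0,1],[0,0,-0.15,0,0,0,1],[0,0,-0.18,0,0,0,1],[0,0,-0.18,0,0,0,1]])

```text
clock: 26.3
position: [0.4367, 0.2666, 0.0973]
tool_rot: [-3.14, -0.003, 0.248]
force: [0.0, 1.5, -2.3]
grip_width: 0.0286
finger_force: 59.8
```

>>> play_rows(deltas=[[0.02,0.04,0,0,0,-0.05,1],[0.05,0.11,0,0,0,-0.12,1],[0.08,0.18,0,0,0,-0.19,1],[0.11,0.25,0,0,0,-0.26,1],[0.14,0.32,0,0,0,-0.33,1],[0.17,0.39,0,0,0,-0.4,1],[0.2,0.46,0,0,0,-0.47,1],[0.23,0.53,0,0,0,-0.54,1],[0.26,0.59,0,0,0,-0.61,1],[0.279,0.627,0,0,0,-0.66,1]])

```text
clock: 27.3
position: [0.6488, -0.0065, 0.0938]
tool_rot: [-3.14, 0.0, 1.634]
force: [-0.9, -0.3, -1.9]
grip_width: 0.0288
finger_force: 59.8
```

>>> play_rows(deltas=[[0,0,0,0,0,-0.054,1],[0,0,0,0,0,-0.054,1],[0,0,0,0,0,-0.054,1]])

```text
clock: 27.6
position: [0.6476, -0.003, 0.0944]
tool_rot: [-3.14, -0.001, 1.741]
force: [-0.7, 0.3, -0.9]
grip_width: 0.0293
finger_force: 59.8
```

```bash
python3 - <<'E'
from h import *
o=observe();print(o['position'],o['tool_rot'],o['grip_width'],o['finger_force'])
im=grab_frame("scene");im2=grab_frame("top");cv2.imwrite("pics/s3.png",im[...,::-1]);cv2.imwrite("pics/t3.png",im2[...,::-1])
cv2.imwrite("pics/c3.png",np.vstack([cv2.resize(im[200:340,260:480,::-1],(560,356)),cv2.resize(im2[170:270,240:440,::-1],(560,240))]))
E
```

```text
[ 0.64755359 -0.00303595  0.09437872] [-3.14035179e+00 -8.86980254e-04  1.74108659e+00] 0.02928912642361282 59.838162660598755
```

View pics/c3.png

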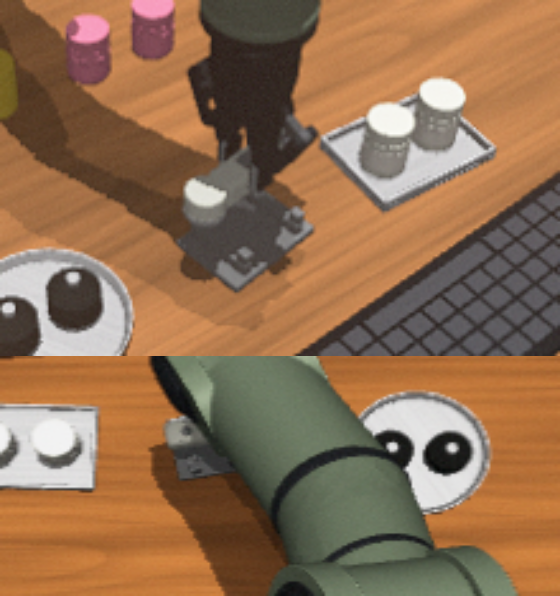

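```bash
python3 - <<'E'
from h import *
print(onplane("scene",[(260+206/2.545,200+192/2.545)],.1165), onplane("top",[(240+168/2.8,170+79/2.4)],.1165))
print("pred head .6567,-.0547; tail", np.array([.6476,-.003])-.0675*np.array([.174,-.985]))
t=cv2.imread("pics/t3.png");cv2.imwrite("pics/c4.png",cv2.resize(t[185:235,285:345],(600,500),interpolation=cv2.INTER_CUBIC))
E
```

```text
[[ 0.65919754 -0.05572957]] [[0.63487402 0.06072656]]
pred head .6567,-.0547; tail [0.635855  0.0634875]
```

View pics/c4.png

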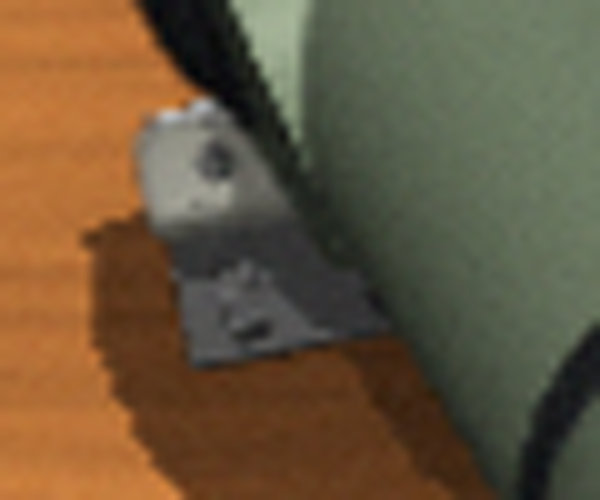

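The tail end is at about (299.5,202.5) in the top view, and the head and tail both agree with the prediction to about 2 mm. I'll lower it into the saddles.

>>> play_rows(deltas=[[0.002,0.002,0.03,0,0,0,1],[0.002,0.002,0.06,0,0,0,1],[0.002,0.002,0.085,0,0,0,1],[0.002,0.002,0.105,0,0,0,1],[0.002,0.002,0.117,0,0,0,1],[0.002,0.002,0.124,0,0,0,1],[0.002,0.002,0.127,0,0,0,1],[0.002,0.002,0.127,0,0,0,1],[0.002,0.002,0.127,0,0,0,1]])

```text
clock: 28.6
position: [0.6493, -0.0023, 0.0322]
tool_rot: [3.141, 0.0, 1.744]
force: [0.5, 0.2, -1.7]
grip_width: 0.0285
finger_force: 59.9
```

>>> play_rows(deltas=[[0,0,0.003,0,0,0,1],[0,0,0.003,0,0,0,1],[0,0,0.003,0,0,0,0.8],[0,0,0.003,0,0,0,0.6],[0,0,0.003,0,0,0,0.35],[0,0,0.003,0,0,0,0.25],[0,0,0.003,0,0,0,0.25],[0,0,0.003,0,0,0,0.25],[0,0,0.003,0,0,0,0.25]])

```text
clock: 29.5
position: [0.649, -0.0023, 0.0303]
tool_rot: [3.142, -0.0, 1.744]
force: [0.3, -0.6, 0.5]
grip_width: 0.0641
finger_force: 0.0
```

>>> play_rows(deltas=[[0,0,-0.03,0,0,0,0.25],[0,0,-0.1,0,0,0,0.25],[0,0,-0.18,0,0,0,0.25],[0,0,-0.26,0,0,0,0.2],[0,-0.08,-0.3,0,0,0,0],[0,-0.18,-0.3,0,0,0,0],[0,-0.28,-0.3,0,0,0,0],[0,-0.38,-0.3,0,0,0,0],[0,-0.4,-0.3,0,0,0,0],[0,-0.4,-0.3,0,0,0,0]])

```text
clock: 30.5
position: [0.4513, -0.0375, 0.1816]
tool_rot: [3.141, 0.002, 1.743]
force: [1.2, -0.0, -0.6]
grip_width: 0.0854
finger_force: 0.0
```

>>> play_rows(deltas=[[-0.1,0,0,0,0,0,0],[-0.2,0,0,0,0,0,0],[-0.3,0,0,0,0,0,0],[-0.4,0,0,0,0,0,0],[-0.5,0,0,0,0,0,0],[-0.6,0,0,0,0,0,0],[-0.7,0,0,0,0,0,0],[-0.8,0,0,0,0,0,0],[-0.8,0,0,0,0,0,0],[-0.8,0,0,0,0,0,0]])

```text
clock: 31.5
position: [0.5218, -0.4316, 0.1797]
tool_rot: [3.141, -0.001, 1.743]
force: [-0.8, 0.1, -0.0]
grip_width: 0.0852
finger_force: 0.0
```

```bash
python3 - <<'E'
from h import *
o=observe();print(o['position'],o['force'])
im=grab_frame("scene");im2=grab_frame("top");cv2.imwrite("pics/s5.png",im[...,::-1]);cv2.imwrite("pics/t5.png",im2[...,::-1])
cv2.imwrite("pics/c5.png",np.vstack([cv2.resize(im[190:370,190:480,::-1],(560,348)),cv2.resize(im2[170:270,215:445,::-1],(560,243))]))
E
```

```text
[ 0.52176611 -0.43160193  0.17973184] [-0.76123131  0.05718958 -0.00750543]
```

View pics/c5.png

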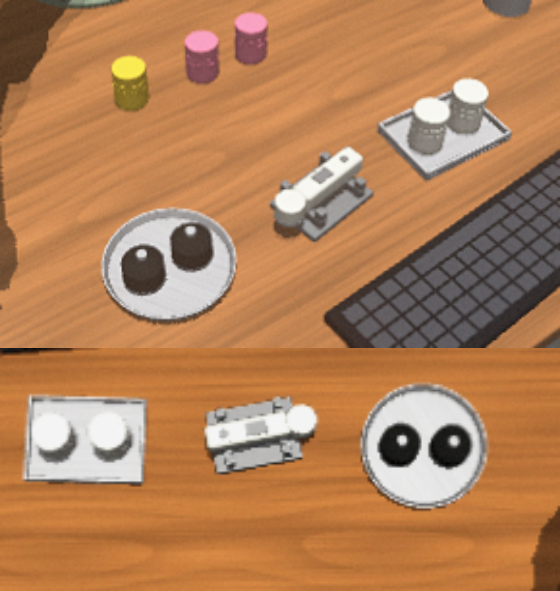

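```bash
python3 - <<'E'
from h import *
S=lambda x,y:(190+x/1.931,190+y/1.933); T=lambda x,y:(215+x/2.4348,170+(y-348)/2.43)
C=np.array([.647,.006]);u=np.array([np.cos(np.radians(100)),np.sin(np.radians(100))]);n=np.array([u[1],-u[0]])
h,_=tri(S(290,203),T(301,421)); t,_=tri(S(353,158),T(208,434)); print("head",h,"tail",t)
o=(h+(t-h)*62/120)[:2]-C; print("along,across",o@u,o@n,"z",h[2],t[2]); d=(t-h)[:2]; print(np.linalg.norm(d),np.degrees(np.arctan2(d[1],d[0])))
for a,b in[((431,112),(110,434)),((470,92),(54,434))]:
    p,_=tri(S(*a),T(*b)); print("jar",p,p[:2]-[.646,.2185])
for a,b in[((142,254),(453,440)),((192,233),(402,439))]:
    p,_=tri(S(*a),T(*b)); print("cup",p,np.linalg.norm(p[:2]-[.629,-.2075]))
E
```

```text
head [ 0.65640406 -0.05276267  0.0437247 ] tail [0.64133127 0.06041814 0.04271466]
along,across -0.00056226797322928 0.0015422432583638058 z 0.0437247027463819 0.04271466286900385
0.1141800515087129 97.58570108375031
jar [0.64354652 0.18345437 0.05981136] [-0.00245348 -0.03504563]
jar [0.64524694 0.25252084 0.06172812] [-0.00075306  0.03402084]
cup [ 0.62746388 -0.24000529  0.04842939] 0.032541571276881516
cup [ 0.63088298 -0.17640601  0.04563318] 0.03115095415351041
```

```bash
python3 -c "
from workcell import *
print(job_done())"
```

```text
the job is handed in; nothing more can be done
None
```

I handed the job in at about 32 s. A last look in both cameras showed both jars upright in the tray, both cups mouth down in the dish and the applicator lying button up in both saddles, about 2 mm off centre; no verdict came back.

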